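Strip the slotted shaker platform and stow its clamp dogs

ROBOT

A 6-joint arm with a two-finger parallel gripper is mounted at the origin on a cart in front of the work surface, level with it; the furniture and walls round the work are solid. World frame = base frame: x ahead of the robot, y to its left, z up, the work surface at z = 0. Lengths are in mm, angles in rad, forces in N, time in s.
With the tool pointing down it reaches from about 400 to 925 mm from the base axis. Payload 12.5 kg.
Tool frame: the origin (TCP) lies at the centre of the arm's flange, where the gripper is bolted on; the fingertips stand 190 mm ahead of it and the grasp point (between the pads) lies 171 mm ahead of it; z points along the fingers, y is the line along which they close (so a half turn about z gives the same grasp; the last joint's range is limited). The gripper opens to 95 mm and grips with 3 to 60 N. Pads are 20 mm wide; open, the fingers measure 119 mm over their backs; the gripper's body (75 mm by 180 mm) begins 59 mm behind the grasp point.
Start: joints at [-1.23, 0.491, 1.559, -0, 1.092, -0.106], TCP at [270.07, -563.638, 404.761] pointing down, gripper open.
Joint ranges: [-3.1, 3.1], [-0.84, 2.19], [0.05, 2.79], [-1.13, 4.28], [0.06, 2.93], [-2.69, 2.69]. Speed limits (rad/s): [2.22, 2.22, 2.79, 3.14, 3.14, 3.14].

INTERFACE

Orientations are given as a unit quaternion [x, y, z, w].
In Python, from workcell import manip gives the robot as it stands.
- The arm moves only by the tool step_arm, never from a script. Its argument "deltas" is a list of rows, each an object of numbers: "tx", "ty", "tz": the shift along the world's x, y, z in mm; "spin": the turn about the world's z in degrees. A call has 1 to 12 rows; each row is the pose to reach, as a shift and turn from the pose commanded when the call began; what a row does not reach only later rows make up. A row lasts 1/12 s, in which the tool goes at most 41.7 mm and 7.16 degrees, less where a joint would pass 70% of its speed; a pose out of reach is approached as far as the arm can. A call with a gripper value outside its range is refused whole. "grip" is the opening, from 0 (shut) to 1 (fully open), set as the call begins (left out, the last holds). The fingers move at their own pace and stop on an object; "grip_force" is the grip in N (left out, the last holds). Time passes only in rows, so rows that repeat a pose let the fingers close. It gives the time, the measured TCP pose, the force, the opening and the grip force at its end, in the units of the state.
- manip.get_obs(): the state, without advancing time (a new reading comes with each control period).
- manip.camera(name): name is "scene" or "top" or "wrist"; returns the picture (384x512x3 uint8, blue, green, red); there is no depth.
- manip.get_calibration(name): a dict with "vfov" (degrees; the focal length in pixels is half the picture's height over the tangent of half this angle, whatever the lens; pixels are square), "cx", "cy" (the principal point, pixels), "dist_coeffs" ([k1, k2, p1, p2, k3] as OpenCV has them; the pictures are not rectified), "eye" and "rotation" of the camera in the world; the wrist camera has in their place "T_tool_cam" (4x4, takes a point from camera to tool coordinates, whose origin is the TCP and whose axes are the flange's). Camera axes: x right, y down, z forward; pixel columns grow to the right and rows downward; lengths in mm; the calibration is good to about 2 mm. A picture is of the moment at which its call begins: read the wrist's pose just before it. get_calibration takes no time and is no camera call.
- manip.hand_in(): hands the job in; it is judged then, once.
The state is a dict: "t": time; "joints": joint angles; "qd": joint speeds; "effort": joint torques, N m; "ee_pos": TCP position; "orientation": TCP orientation; "ft_force": force on the tool from outside, world axes, zero at the start; "moment": the same for the moment, N m; "width": finger opening in mm; "finger_force": force on a finger pad.
Only numpy, scipy, OpenCV 4.12 (cv2) and the standard library are available. Lean on these libraries where they do the work, as an engineer would, in place of code of your own. Each camera call takes 0.05 s, during which the arm holds its last target. There are 200 camera calls.

TASK

Strip the shaker platform for cleaning: pull the accessory drawer out to its stop, slide every clamp dog along its T-slot to the open end, lift it out there and stand it upright on its foot in a lane of the drawer, square to the lane, one dog to a lane. When all of them are stowed, push the drawer fully shut; leave the bottles and the cup beside the shaker where they stand.

Things in the scene. Friction and masses are not known exactly. Their poses are not given: they have to be found in the camera images.
- dog_a: Clamp dog, one of up to four alike (only some present), 66 x 46 x 72 mm tall, 145 to 235 g. Origin: centre of underside; x its long axis, z up; either way round will do. T-foot 60 x 30, z 0 to 8 mm; neck 50 x 12 to z 20; carriage 66 x 46 to z 32; grip the post above it, z 32 to 72, by its flat sides, 26 mm apart along y (18 mm along x). Starts with its foot under the lips of a slot
- dog_b: Same as dog_a, if present. Screw heads on the carriages, beside the posts, reach z 37 mm. All dogs are slack and slide freely
- dog_c: Same as dog_a, if present. Two dogs in one slot cannot pass: the one nearer the open end comes out first
- dog_d: Same as dog_a, if present. Dogs in one slot stand at least 75 mm apart at the start
- shaker: Fixed bench shaker; slotted aluminium platform 240 mm (x) by 290 (y -150 to +140), deck 88 mm above the bench. Origin: on the bench under its centre; front (controls) -x, z up. Two T-slots run along y at x -42 and +42 mm: floor at z 70, channel 36 wide, 12 high, under 6 mm thick lips with a 18 mm mouth. Closed at +y; lips are cut away from y -60 to the open end at y -150
- slot_far_end (a point): Middle of the lip-free open end of the slot at shaker x +42, y -105 mm, on the slot floor (70 mm up); axes as the shaker's. A dog whose centre is 90 to 120 mm toward -y of the shaker's centre is wholly past the lips, stands on the floor and lifts straight up
- slot_near_end (a point): The same for the slot at shaker x -42, y -105 mm
- cabinet: Fixed low grey cabinet with one drawer, left or right of the shaker; 258 wide (y) x 108 mm tall, from x 40 (drawer front) to x 231. Origin: on the bench right under the handle bar of the shut drawer; front -x, z up
- drawer (a joint): How far the drawer is pulled out, along the cabinet's -x: 0 shut, 0.14 m at its stop. Stays where left; needs about 2 to 4 N
- handle (a point): Middle of the drawer's handle bar: steel, 10 mm thick, 120 mm long along y (end posts at y -52 and +52), 76 mm above the bench, 35 mm clear of the drawer front; moves with the drawer. Can be pinched from above, one finger before and one behind it. Axes as the cabinet's
- lane_1 (a point): Point on the floor of the leftmost (+y) of the four drawer lanes, 14 mm above the bench, 100 mm behind the handle bar; moves with the drawer, axes as the cabinet's. The lane runs along x from 50 mm before this point to 57 behind it (all clear of the cabinet at the stop), 38 mm wide; the ribs round it are 18 high and, between lanes, 18 wide. Drawer walls rise 40 mm, its front 87, above the lane floor
- lane_2 (a point): The same for the second lane, 56 mm to the right (-y) of the one before
- lane_3 (a point): The same for the third lane, 56 mm to the right (-y) of the one before
- lane_4 (a point): The same for the fourth, rightmost lane, 56 mm to the right (-y) of the one before
- buffer_bottle: Bystander: white reagent bottle with a screw cap, 52 mm across, 112 mm tall, near the shaker; origin at the middle of its base
- sample_cup: Bystander: lidded plastic cup, 46 mm across, 57 mm tall, near the shaker; origin at the middle of its base
- wash_bottle: Bystander: white squeeze bottle with a bent spout, 62 x 92 x 182 mm tall, behind the shaker; origin at the middle of its base
Mind the look-alikes: they are no part of the job. Leave any purple look-alike of the dog_d alone.

How it is judged:
By the outcome, as a careful person would: the job done as asked, in the order asked, and still so for the second after the job is handed in, with the robot touching nothing.
Of dog_a, dog_b, dog_c, dog_d only 3 to 4 are there at a start; the rules pass over those that are not, and their reading is None.
At some moment in a run one of dog_a, dog_b, dog_c, dog_d may be knocked a few centimetres aside while the robot is not near it.
It also fails if it takes over 208 s, if anything falls off the work surface, if the arm or the gripper's body presses on something with over 40 N, if the wrist force passes 120 N, or if a joint passes its speed limit or range.

## Working session

There is one attempt and no reset: what is moved stays moved. The work goes in short steps, Python scripts to look and compute and a tool call to move; the robot and the scene stay as the last step left them, time stands still between calls to the robot, and variables do not carry over. Pictures are saved under pics/ and viewed, at most 14 in all, crops included, and the job is handed in when it is done.

Besides the shell and the picture viewer there is one more tool, called by a JSON object that holds its "fn" and its "kwargs". step_arm: Moves the arm, as the interface text tells. Its arguments: {"type":"object","properties":{"deltas":{"type":"array"},"grip":{"type":"number"},"grip_force":{"type":"number"}},"required":["deltas"]}

```bash
mkdir -p pics; cat > h.py <<'E'
import numpy as np, cv2
from workcell import manip
from scipy.spatial.transform import Rotation as R
def cal(n,obs=None):
    c=manip.get_calibration(n); f=192/np.tan(np.radians(c['vfov'])/2)
    K=np.array([[f,0,c['cx']],[0,f,c['cy']],[0,0,1]]); d=np.array(c['dist_coeffs'],float)
    if 'eye' in c: return K,d,np.array(c['eye'],float),np.array(c['rotation'],float).reshape(3,3)
    o=obs or manip.get_obs(); T=np.array(c['T_tool_cam']); Rt=R.from_quat(o['orientation']).as_matrix()
    return K,d,Rt@T[:3,3]+np.array(o['ee_pos']),Rt@T[:3,:3]
def ray(C,uv,z):
    K,d,e,Rm=C; p=cv2.undistortPoints(np.array(uv,float).reshape(-1,1,2),K,d).reshape(-1,2)
    v=np.c_[p,np.ones(len(p))]@Rm.T
    return e+v*((z-e[2])/v[:,2])[:,None]
def proj(C,P):
    K,d,e,Rm=C; q=(np.array(P,float).reshape(-1,3)-e)@Rm
    return cv2.projectPoints(q,np.zeros(3),np.zeros(3),K,d)[0].reshape(-1,2)
def shot(n,name=None):
    o=manip.get_obs(); im=manip.camera(n)
    if name: cv2.imwrite('pics/'+name+'.png',im)
    return im,cal(n,o)
E
python3 - <<'E'
from h import *
a,A=shot('top','top0'); b,B=shot('scene','scene0')
print(A[2],A[3],B[2],B[3])
o=manip.get_obs();print(o)
E
```

```text
Traceback (most recent call last):
  File "h.py", line 20, in shot
    return im,cal(n,o)
              ~~~^^^^^
  File "h.py", line 7, in cal
    if 'eye' in c: return K,d,np.array(c['eye'],float),np.array(c['rotation'],float).reshape(3,3)
                                                       ~~~~~~~~~~~~~~~~~~~~~~~~~~~~~~~~~~~~~^^^^^
ValueError: cannot reshape array of size 4 into shape (3,3)
```

View pics/top0.png

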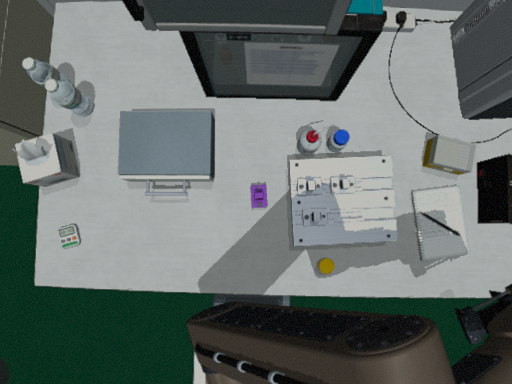

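```bash
sed -i "s/np.array(c\['rotation'\],float).reshape(3,3)/R.from_quat(c['rotation']).as_matrix()/" h.py
python3 - <<'E'
from h import *
a,A=shot('top','top1'); b,B=shot('scene','scene0')
print(A[2],A[3].round(3),B[2],B[3].round(3))
o=manip.get_obs();print(o['ee_pos'],o['orientation'],manip.get_calibration('wrist')['T_tool_cam'])
print('handle bar',ray(A,[[146,194],[187,194]],76),'cab top',ray(A,[[119,111],[213,110],[213,177],[119,177]],108))
print('deck',ray(A,[[289,154],[393,155],[397,243],[293,247]],88))
print('posts',ray(A,[[310,185],[344,184],[316,217]],142))
big=cv2.resize(a[130:270,100:420],None,fx=2.5,fy=2.5,interpolation=cv2.INTER_CUBIC);cv2.imwrite('pics/topc.png',big)
E
```

```text
[ 462.91362424  -19.59958019 1210.08870741] [[ 0.026 -0.997  0.071]
 [-1.    -0.026  0.007]
 [-0.005 -0.072 -0.997]] [-215.25636727  591.56004934  811.71197677] [[-0.634 -0.47   0.614]
 [-0.773  0.391 -0.5  ]
 [-0.005 -0.792 -0.611]]
[ 270.05211059 -563.61679468  404.32130338] [ 9.75151055e-01  2.21540657e-01 -4.56302812e-05 -3.93835406e-04] [[-7.77007554e-04 -9.64839125e-01 -2.62839988e-01  7.37912124e+01]
 [ 9.99999590e-01 -6.27638211e-04 -6.52249817e-04 -7.19086391e-01]
 [ 4.64347722e-04 -2.62840387e-01  9.64839217e-01  2.05524909e+01]
 [ 0.00000000e+00  0.00000000e+00  0.00000000e+00  1.00000000e+00]]
handle bar [[531.2940974  297.26031793  76.        ]
 [534.31215657 180.60083441  76.        ]] cab top [[760.78278391 377.24902448 108.        ]
 [767.90458148 112.01536026 108.        ]
 [580.71327468 105.29875591 108.        ]
 [574.46528028 366.40037776 108.        ]]
deck [[ 652.85746433 -102.65712422   88.        ]
 [ 658.52411802 -396.62716627   88.        ]
 [ 412.07809255 -408.61939269   88.        ]
 [ 394.98791386 -118.94324458   88.        ]]
posts [[ 562.37838712 -155.85969367  142.        ]
 [ 567.40891488 -246.29359498  142.        ]
 [ 478.25301781 -173.1245844   142.        ]]
```

View pics/scene0.png

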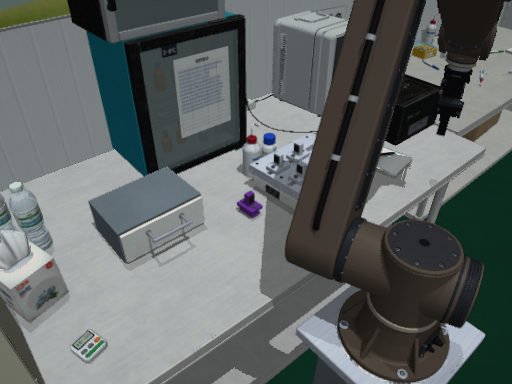

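View pics/topc.png

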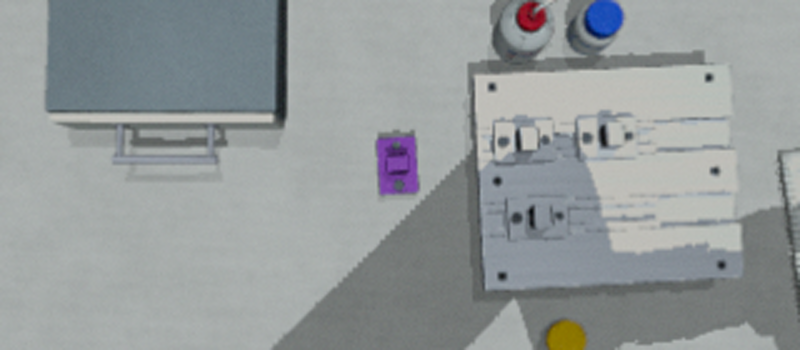

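Candidates in the top view: the grey dogs at px (310,185), (344,184) and (316,217), all in the slots. The purple look-alike at px (259,195) is to be left alone. The close crop confirms three grey dogs, the cabinet on the left with its handle at about px (166,190), and slots that open to the right (-y). I'll take a close wrist look at the shaker next.

{"fn": "step_arm", "kwargs": {"deltas": [{"tx":260,"ty":310,"tz":120,"spin":67.4},{"tx":260,"ty":310,"tz":120,"spin":67.4},{"tx":260,"ty":310,"tz":120,"spin":67.4},{"tx":260,"ty":310,"tz":120,"spin":67.4},{"tx":260,"ty":310,"tz":120,"spin":67.4},{"tx":260,"ty":310,"tz":120,"spin":67.4},{"tx":260,"ty":310,"tz":120,"spin":67.4},{"tx":260,"ty":310,"tz":120,"spin":67.4},{"tx":260,"ty":310,"tz":120,"spin":67.4},{"tx":260,"ty":310,"tz":120,"spin":67.4},{"tx":260,"ty":310,"tz":120,"spin":67.4},{"tx":260,"ty":310,"tz":120,"spin":67.4}], "grip": 1}}

```text
t: 1.15
ee_pos: [531.2, -251.8, 525.1]
orientation: [0.687, 0.726, 0.0, 0.0]
ft_force: [-0.1, -0.6, -0.1]
width: 95.2
finger_force: 0.0
```

{"fn": "step_arm", "kwargs": {"deltas": [{"tx":0},{"tx":0},{"tx":0},{"tx":0}]}}

```text
invalid input
```

```bash
python3 - <<'E'
from h import *
o=manip.get_obs(); print(o['ee_pos'],R.from_quat(o['orientation']).as_matrix().round(3)[:,0])
w,W=shot('wrist','w1'); print(W[0],W[2])
E
```

```text
[ 531.15011461 -251.78502807  525.1438921 ] [-0.055  0.998 -0.   ]
[[283.9800108    0.         256.44315895]
 [  0.         283.9800108  194.28943705]
 [  0.           0.           1.        ]] [ 526.37300543 -177.23348183  504.56067524]
```

View pics/w1.png

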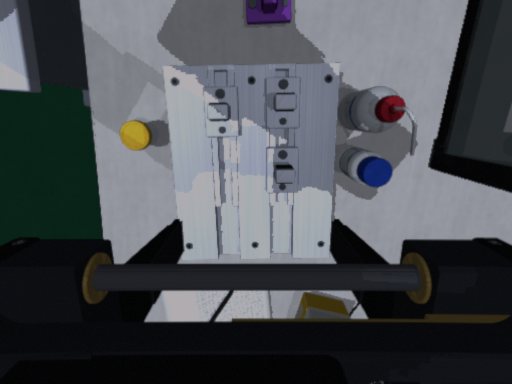

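```bash
python3 - <<'E'
from h import *
C=cal('wrist')
s=ray(C,[[175,82],[328,79],[189,246],[320,244],[251,80],[255,244]],88).round(1);print('screws',s)
print('deck',ray(C,[[166,67],[339,63],[332,259],[183,259]],88).round(1))
# carriages, corners at z=102: near, far A, far B
for q in ([[206,87],[238,87],[239,136],[207,136]],[[266,78],[300,78],[299,127],[267,127]],[[267,148],[299,148],[298,192],[267,192]]):
    r=ray(C,q,102);print(r.mean(0).round(1),np.ptp(r,0).round(1))
T=cal('top');print(proj(T,[[500,-150,88]]))
E
```

```text
screws [[ 412.5 -139.    88. ]
 [ 620.5 -124.1   88. ]
 [ 428.9 -382.7   88. ]
 [ 637.2 -368.3   88. ]
 [ 515.9 -130.8   88. ]
 [ 533.9 -373.8   88. ]]
deck [[ 400.9 -120.8   88. ]
 [ 632.8 -103.6   88. ]
 [ 659.4 -393.5   88. ]
 [ 419.1 -406.1   88. ]]
[ 479.5 -174.8  102. ] [46.  65.9  0. ]
[ 560.6 -158.9  102. ] [49.2 64.7  0. ]
[ 567.4 -250.6  102. ] [49.3 66.1  0. ]
[[304.99882126 209.14070882]]
```

{"fn": "step_arm", "kwargs": {"deltas": [{"tx":2,"ty":490,"tz":-105,"spin":-2.3},{"tx":2,"ty":490,"tz":-105,"spin":-2.3},{"tx":2,"ty":490,"tz":-105,"spin":-2.3},{"tx":2,"ty":490,"tz":-105,"spin":-2.3},{"tx":2,"ty":490,"tz":-105,"spin":-2.3},{"tx":2,"ty":490,"tz":-105,"spin":-2.3},{"tx":2,"ty":490,"tz":-105,"spin":-2.3},{"tx":2,"ty":490,"tz":-105,"spin":-2.3},{"tx":2,"ty":490,"tz":-105,"spin":-2.3},{"tx":2,"ty":490,"tz":-105,"spin":-2.3},{"tx":2,"ty":490,"tz":-105,"spin":-2.3},{"tx":2,"ty":490,"tz":-105,"spin":-2.3}]}}

```text
t: 2.2
ee_pos: [532.1, 235.4, 419.0]
orientation: [0.704, 0.71, -0.001, -0.0]
ft_force: [1.5, -0.2, 0.4]
width: 95.2
finger_force: 0.0
```

{"fn": "step_arm", "kwargs": {"deltas": [{"tx":0,"ty":0,"tz":0,"spin":0},{"tx":0,"ty":0,"tz":0,"spin":0},{"tx":0,"ty":0,"tz":0,"spin":0}]}}

```text
t: 2.45
ee_pos: [532.3, 233.9, 419.5]
orientation: [0.703, 0.711, -0.001, -0.0]
ft_force: [0.4, 0.0, -0.0]
width: 95.3
finger_force: 0.0
```

```bash
python3 - <<'E'
from h import *
o=manip.get_obs(); print(o['ee_pos'],R.from_quat(o['orientation']).as_matrix().round(3)[:,0])
w,W=shot('wrist','w2')
E
```

```text
[532.34098962 233.88055173 419.51746559] [-0.011  1.    -0.001]
```

View pics/w2.png

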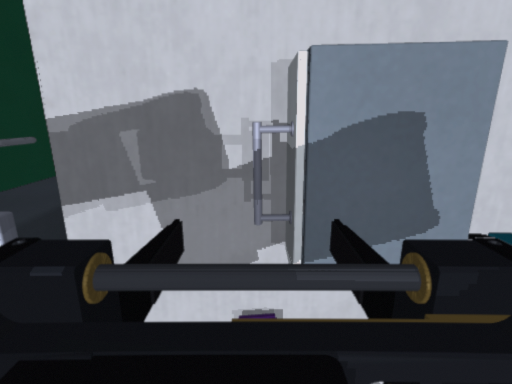

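```bash
python3 - <<'E'
from h import *
C=cal('wrist')
b=ray(C,[[256.5,122],[258,224]],79);print(b.round(1),b.mean(0).round(1),np.degrees(np.arctan2(-(b[0]-b[1])[0],(b[0]-b[1])[1])))
c=ray(C,[[307,46],[482,41],[304,262],[308,160]],108);print(c.round(1))
E
```

```text
[[531.3 302.5  79. ]
 [534.2 183.7  79. ]] [532.7 243.1  79. ] 1.4073147599522646
[[577.4 371.4 108. ]
 [736.6 375.7 108. ]
 [586.6 149.4 108. ]
 [584.6 265.7 108. ]]
```

{"fn": "step_arm", "kwargs": {"deltas": [{"tx":0.5,"ty":7,"tz":-30,"spin":0.9},{"tx":0.5,"ty":7,"tz":-60,"spin":0.9},{"tx":0.5,"ty":7,"tz":-85,"spin":0.9},{"tx":0.5,"ty":7,"tz":-110,"spin":0.9},{"tx":0.5,"ty":7,"tz":-135,"spin":0.9},{"tx":0.5,"ty":7,"tz":-155,"spin":0.9},{"tx":0.5,"ty":7,"tz":-168,"spin":0.9},{"tx":0.5,"ty":7,"tz":-172,"spin":0.9},{"tx":0.5,"ty":7,"tz":-172,"spin":0.9}], "grip": 0.38}}

```text
t: 3.25
ee_pos: [533.0, 240.7, 247.5]
orientation: [0.698, 0.716, -0.001, -0.0]
ft_force: [0.1, 0.9, 0.1]
width: 40.7
finger_force: 0.0
```

{"fn": "step_arm", "kwargs": {"deltas": [{"tx":0,"ty":0,"tz":0,"spin":0},{"tx":0,"ty":0,"tz":0,"spin":0},{"tx":0,"ty":0,"tz":0,"spin":0},{"tx":0,"ty":0,"tz":0,"spin":0},{"tx":0,"ty":0,"tz":0,"spin":0},{"tx":0,"ty":0,"tz":0,"spin":0}], "grip": 0, "grip_force": 20}}

```text
t: 3.75
ee_pos: [532.6, 242.3, 248.6]
orientation: [0.697, 0.717, 0.0, 0.0]
ft_force: [-0.8, -1.4, 5.6]
width: 9.4
finger_force: 20.0
```

{"fn": "step_arm", "kwargs": {"deltas": [{"tx":-6,"ty":0,"tz":0,"spin":0},{"tx":-18,"ty":-0.5,"tz":0,"spin":0},{"tx":-32,"ty":-1,"tz":0,"spin":0},{"tx":-47,"ty":-1.3,"tz":0,"spin":0},{"tx":-62,"ty":-1.7,"tz":0,"spin":0},{"tx":-77,"ty":-2,"tz":0,"spin":0},{"tx":-92,"ty":-2.4,"tz":0,"spin":0},{"tx":-107,"ty":-2.8,"tz":0,"spin":0},{"tx":-120,"ty":-3.1,"tz":0,"spin":0},{"tx":-130,"ty":-3.4,"tz":0,"spin":0},{"tx":-136,"ty":-3.6,"tz":0,"spin":0},{"tx":-140,"ty":-3.7,"tz":0,"spin":0}]}}

```text
t: 4.75
ee_pos: [392.1, 238.8, 248.6]
orientation: [0.697, 0.717, 0.001, 0.001]
ft_force: [23.1, -5.6, -7.6]
width: 9.7
finger_force: 20.0
```

{"fn": "step_arm", "kwargs": {"deltas": [{"tx":-1,"ty":0,"tz":0,"spin":0},{"tx":-2,"ty":0,"tz":0,"spin":0},{"tx":-2.5,"ty":0,"tz":0,"spin":0},{"tx":-2.5,"ty":0,"tz":0,"spin":0},{"tx":-2.5,"ty":0,"tz":0,"spin":0}]}}

```text
t: 5.17
ee_pos: [391.6, 238.7, 248.6]
orientation: [0.697, 0.717, 0.003, 0.002]
ft_force: [12.9, -4.4, -0.5]
width: 9.6
finger_force: 20.0
```

{"fn": "step_arm", "kwargs": {"deltas": [{"tx":2,"ty":0,"tz":0,"spin":0},{"tx":2,"ty":0,"tz":0,"spin":0},{"tx":2,"ty":0,"tz":0,"spin":0},{"tx":2,"ty":0,"tz":0,"spin":0}], "grip": 0.38}}

```text
t: 5.5
ee_pos: [391.6, 238.6, 247.9]
orientation: [0.697, 0.717, -0.0, -0.0]
ft_force: [-0.4, -0.3, 0.4]
width: 30.9
finger_force: 0.0
```

{"fn": "step_arm", "kwargs": {"deltas": [{"tx":0,"ty":0,"tz":30,"spin":0},{"tx":0,"ty":0,"tz":60,"spin":0},{"tx":30,"ty":-10,"tz":100,"spin":0},{"tx":60,"ty":-20,"tz":140,"spin":0},{"tx":80,"ty":-30,"tz":175,"spin":0},{"tx":100,"ty":-40,"tz":200,"spin":0},{"tx":100,"ty":-40,"tz":200,"spin":0},{"tx":100,"ty":-40,"tz":200,"spin":0},{"tx":100,"ty":-40,"tz":200,"spin":0},{"tx":100,"ty":-40,"tz":200,"spin":0}]}}

```text
t: 6.33
ee_pos: [491.1, 198.9, 446.3]
orientation: [0.697, 0.717, -0.001, -0.001]
ft_force: [-0.1, 0.2, -1.0]
width: 35.7
finger_force: 0.0
```

```bash
python3 - <<'E'
from h import *
o=manip.get_obs(); print(o['ee_pos'],R.from_quat(o['orientation']).as_matrix().round(3)[:,0])
w,W=shot('wrist','w3')
E
```

```text
[491.09976795 198.86766671 446.29012119] [-0.028  1.    -0.001]
```

View pics/w3.png

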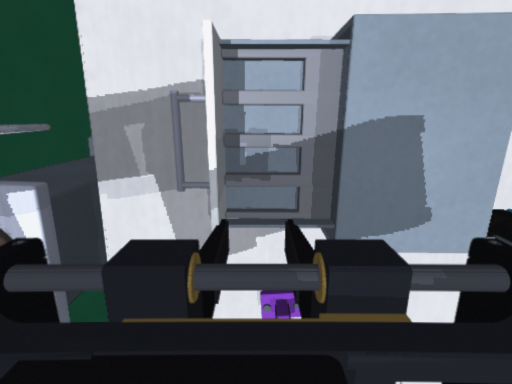

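```bash
python3 - <<'E'
from h import *
w=cv2.imread('pics/w3.png'); g=cv2.cvtColor(w,6).astype(int)
print(g[50:215,240].tolist())
C=cal('wrist')
r=ray(C,[[262,y] for y in (91.5,104,134,147,174,186)],32);print(r.round(1))
print(ray(C,[[302,120],[302,160],[302,75]],32).round(1))
a=np.radians(1.5)
for k in range(4):
    print(k+1,(392+100*np.cos(a)-(84-56*k)*np.sin(a)).round(1),(238+100*np.sin(a)+(84-56*k)*np.cos(a)).round(1))
E
```

```text
[150, 154, 156, 157, 159, 159, 146, 111, 67, 53, 80, 98, 101, 102, 102, 102, 101, 101, 102, 102, 101, 101, 100, 101, 100, 101, 101, 101, 101, 101, 101, 102, 101, 101, 101, 101, 101, 101, 100, 97, 115, 147, 161, 161, 161, 161, 161, 161, 161, 162, 162, 161, 158, 138, 100, 88, 99, 101, 101, 101, 101, 100, 100, 100, 100, 100, 100, 101, 102, 102, 102, 101, 101, 102, 102, 103, 102, 102, 102, 102, 101, 95, 79, 75, 99, 130, 137, 136, 135, 135, 135, 134, 140, 151, 152, 146, 122, 86, 96, 99, 100, 100, 101, 101, 101, 101, 101, 101, 101, 101, 101, 100, 100, 99, 94, 83, 82, 81, 81, 80, 81, 77, 64, 54, 61, 73, 75, 76, 76, 76, 76, 81, 93, 95, 94, 93, 90, 99, 100, 101, 102, 102, 102, 102, 102, 102, 102, 102, 102, 102, 102, 102, 101, 101, 101, 99, 100, 95, 77, 56, 54, 63, 82, 94, 95]
[[493.8 305.2  32. ]
 [494.3 289.7  32. ]
 [495.6 251.   32. ]
 [496.2 233.6  32. ]
 [497.4 195.9  32. ]
 [498.  178.5  32. ]]
[[548.5 270.8  32. ]
 [552.3 217.2  32. ]
 [544.5 326.5  32. ]]
1 489.8 324.6
2 491.2 268.6
3 492.7 212.6
4 494.2 156.6
```

{"fn": "step_arm", "kwargs": {"deltas": [{"tx":76,"ty":-449,"tz":-26,"spin":2.4},{"tx":76,"ty":-449,"tz":-26,"spin":2.4},{"tx":76,"ty":-449,"tz":-26,"spin":2.4},{"tx":76,"ty":-449,"tz":-26,"spin":2.4},{"tx":76,"ty":-449,"tz":-26,"spin":2.4},{"tx":76,"ty":-449,"tz":-26,"spin":2.4},{"tx":76,"ty":-449,"tz":-26,"spin":2.4},{"tx":76,"ty":-449,"tz":-26,"spin":2.4},{"tx":76,"ty":-449,"tz":-26,"spin":2.4},{"tx":76,"ty":-449,"tz":-26,"spin":2.4},{"tx":76,"ty":-449,"tz":-26,"spin":2.4},{"tx":76,"ty":-449,"tz":-26,"spin":2.4}], "grip": 0.6}}

```text
t: 7.38
ee_pos: [568.4, -255.4, 419.5]
orientation: [0.683, 0.73, -0.001, -0.001]
ft_force: [-0.2, -0.5, -0.1]
width: 56.8
finger_force: 0.0
```

{"fn": "step_arm", "kwargs": {"deltas": [{"tx":0,"ty":0,"tz":0,"spin":0},{"tx":0,"ty":0,"tz":0,"spin":0},{"tx":0,"ty":0,"tz":0,"spin":0}]}}

```text
t: 7.63
ee_pos: [568.0, -248.9, 421.6]
orientation: [0.681, 0.732, -0.0, -0.001]
ft_force: [0.2, 0.8, 0.9]
width: 57.1
finger_force: 0.0
```

```bash
python3 - <<'E'
from h import *
o=manip.get_obs(); print(o['ee_pos'],R.from_quat(o['orientation']).as_matrix().round(3)[:,0])
w,W=shot('wrist','w4')
E
```

```text
[ 568.01884548 -248.92700662  421.59400979] [-0.071  0.997  0.001]
```

View pics/w4.png

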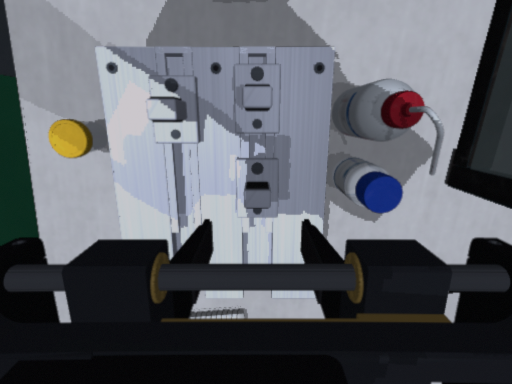

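```bash
python3 - <<'E'
from h import *
C=cal('wrist')
for n,q in (('B',[[257.5,168],[257.5,210.5]]),('A',[[257.5,73],[257.5,124]]),('N',[[172,85],[176,134]])):
    r=ray(C,q,106);print(n,r.round(1),r.mean(0).round(1))
print(ray(C,[[244,208],[270,208],[244,184],[270,184]],142).round(1))
w=cv2.imread('pics/w4.png');cv2.imwrite('pics/w4c.png',cv2.resize(w[50:230,130:300],None,fx=4.4,fy=3.3,interpolation=cv2.INTER_CUBIC)[:600,:748])
E
```

```text
B [[ 567.  -225.9  106. ]
 [ 570.4 -272.8  106. ]] [ 568.7 -249.4  106. ]
A [[ 560.4 -133.8  106. ]
 [ 563.8 -181.2  106. ]] [ 562.1 -157.5  106. ]
N [[ 478.3 -150.6  106. ]
 [ 481.9 -197.   106. ]] [ 480.1 -173.8  106. ]
[[ 556.3 -259.2  142. ]
 [ 581.2 -257.5  142. ]
 [ 554.9 -235.6  142. ]
 [ 579.2 -233.9  142. ]]
```

View pics/w4c.png

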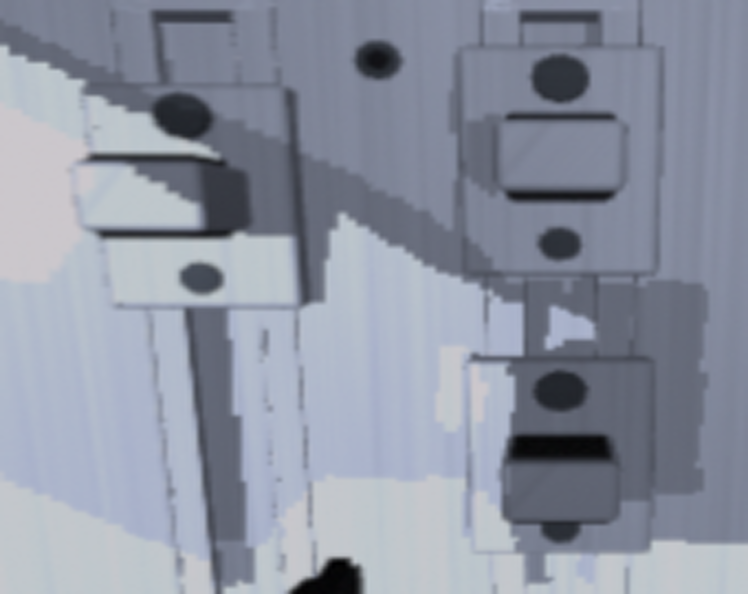

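{"fn": "step_arm", "kwargs": {"deltas": [{"tx":0.5,"ty":0,"tz":-30,"spin":0},{"tx":0.5,"ty":0,"tz":-60,"spin":0},{"tx":0.5,"ty":0,"tz":-85,"spin":0},{"tx":0.5,"ty":0,"tz":-105,"spin":0},{"tx":0.5,"ty":0,"tz":-116,"spin":0},{"tx":0.5,"ty":0,"tz":-121,"spin":0},{"tx":0.5,"ty":0,"tz":-121,"spin":0},{"tx":0.5,"ty":0,"tz":-121,"spin":0}]}}

```text
t: 8.35
ee_pos: [568.8, -250.2, 302.0]
orientation: [0.682, 0.732, 0.0, 0.001]
ft_force: [0.5, -0.4, 0.5]
width: 56.9
finger_force: 0.0
```

{"fn": "step_arm", "kwargs": {"deltas": [{"tx":0,"ty":0,"tz":0,"spin":0},{"tx":0,"ty":0,"tz":0,"spin":0},{"tx":0,"ty":0,"tz":0,"spin":0},{"tx":0,"ty":0,"tz":0,"spin":0},{"tx":0,"ty":0,"tz":0,"spin":0},{"tx":0,"ty":0,"tz":0,"spin":0}], "grip": 0, "grip_force": 25}}

```text
t: 8.85
ee_pos: [568.6, -250.5, 301.2]
orientation: [0.682, 0.731, 0.0, 0.0]
ft_force: [-0.4, -0.2, 2.7]
width: 25.8
finger_force: 25.0
```

{"fn": "step_arm", "kwargs": {"deltas": [{"tx":0.4,"ty":-6,"tz":1,"spin":0},{"tx":1,"ty":-16,"tz":1,"spin":0},{"tx":1.9,"ty":-28,"tz":1,"spin":0},{"tx":2.8,"ty":-40,"tz":1,"spin":0},{"tx":3.6,"ty":-52,"tz":1,"spin":0},{"tx":4.4,"ty":-64,"tz":1,"spin":0},{"tx":5.3,"ty":-76,"tz":1,"spin":0},{"tx":6,"ty":-87,"tz":1,"spin":0},{"tx":6.6,"ty":-95,"tz":1,"spin":0},{"tx":6.9,"ty":-100,"tz":1,"spin":0},{"tx":6.9,"ty":-100,"tz":1,"spin":0},{"tx":6.9,"ty":-100,"tz":1,"spin":0}]}}

```text
t: 9.85
ee_pos: [575.4, -350.4, 301.9]
orientation: [0.682, 0.731, 0.0, -0.0]
ft_force: [0.6, -0.1, -1.9]
width: 26.0
finger_force: 25.0
```

{"fn": "step_arm", "kwargs": {"deltas": [{"tx":0,"ty":0,"tz":4,"spin":0},{"tx":0,"ty":0,"tz":14,"spin":0},{"tx":0,"ty":0,"tz":30,"spin":0},{"tx":0,"ty":0,"tz":50,"spin":0},{"tx":0,"ty":0,"tz":75,"spin":0},{"tx":0,"ty":0,"tz":95,"spin":0},{"tx":0,"ty":0,"tz":105,"spin":0},{"tx":0,"ty":0,"tz":105,"spin":0},{"tx":0,"ty":0,"tz":105,"spin":0}]}}

```text
t: 10.6
ee_pos: [575.3, -350.1, 407.1]
orientation: [0.682, 0.731, 0.0, 0.0]
ft_force: [-0.3, -0.3, -2.8]
width: 25.9
finger_force: 25.0
```

{"fn": "step_arm", "kwargs": {"deltas": [{"tx":-82,"ty":508,"tz":0,"spin":87.6},{"tx":-82,"ty":508,"tz":0,"spin":87.6},{"tx":-82,"ty":508,"tz":0,"spin":87.6},{"tx":-82,"ty":508,"tz":0,"spin":87.6},{"tx":-82,"ty":508,"tz":0,"spin":87.6},{"tx":-82,"ty":508,"tz":0,"spin":87.6},{"tx":-82,"ty":508,"tz":0,"spin":87.6},{"tx":-82,"ty":508,"tz":0,"spin":87.6},{"tx":-82,"ty":508,"tz":0,"spin":87.6},{"tx":-82,"ty":508,"tz":0,"spin":87.6},{"tx":-82,"ty":508,"tz":0,"spin":87.6},{"tx":-82,"ty":508,"tz":0,"spin":87.6}]}}

```text
t: 11.6
ee_pos: [494.8, 145.1, 405.8]
orientation: [-0.003, 1.0, -0.0, -0.001]
ft_force: [1.6, -0.1, -2.8]
width: 25.6
finger_force: 25.0
```

{"fn": "step_arm", "kwargs": {"deltas": [{"tx":0,"ty":15,"tz":0,"spin":1.8},{"tx":0,"ty":15,"tz":0,"spin":1.8},{"tx":0,"ty":15,"tz":0,"spin":1.8},{"tx":0,"ty":15,"tz":0,"spin":1.8}]}}

```text
t: 11.93
ee_pos: [495.8, 157.7, 406.1]
orientation: [-0.015, 1.0, -0.0, -0.001]
ft_force: [-0.0, 0.9, -1.7]
width: 25.7
finger_force: 25.0
```

```bash
python3 - <<'E'
from h import *
o=manip.get_obs(); x=R.from_quat(o['orientation']).as_matrix()[:,0]
print(o['ee_pos'],np.degrees(np.arctan2(x[1],x[0])),o['joints'],o['width'])
w,W=shot('wrist','w5')
E
```

```text
[495.76100181 157.70586277 406.14016156] -178.30913624086597 [ 1.80988808e-01  3.41274326e-01  1.81096955e+00 -1.19953962e-04
  9.90963539e-01 -1.41925313e+00] 25.67332206348835
```

View pics/w5.png

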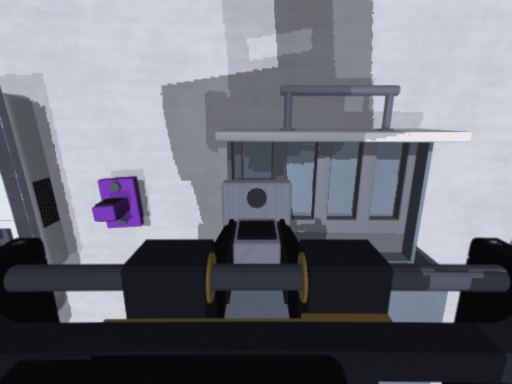

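```bash
python3 - <<'E'
from h import *
w=cv2.imread('pics/w5.png'); g=cv2.cvtColor(w,6).astype(int); print(g[165,225:420].tolist())
C=cal('wrist'); print(ray(C,[[x,165] for x in (225,245,273,287,316,329,359,372,406)],32).round(1))
E
```

```text
[137, 131, 99, 92, 92, 89, 66, 45, 49, 66, 84, 86, 87, 86, 87, 84, 68, 55, 75, 91, 92, 92, 90, 75, 73, 72, 71, 72, 72, 72, 72, 72, 73, 73, 73, 73, 73, 73, 72, 73, 73, 73, 73, 73, 73, 71, 57, 52, 65, 67, 67, 67, 67, 67, 67, 67, 67, 66, 66, 68, 78, 101, 135, 138, 139, 140, 139, 139, 139, 138, 138, 139, 140, 140, 140, 140, 137, 136, 136, 138, 138, 138, 138, 138, 139, 140, 140, 140, 133, 67, 42, 56, 110, 133, 133, 133, 133, 133, 133, 132, 131, 131, 129, 129, 127, 113, 132, 135, 136, 136, 135, 135, 136, 136, 135, 135, 135, 135, 134, 135, 133, 133, 133, 133, 132, 133, 133, 133, 134, 133, 132, 112, 68, 43, 41, 48, 85, 114, 127, 130, 129, 129, 128, 129, 127, 127, 126, 126, 126, 125, 128, 131, 131, 131, 131, 131, 132, 133, 135, 134, 133, 133, 131, 131, 131, 131, 133, 132, 133, 133, 133, 133, 132, 117, 80, 50, 40, 40, 40, 43, 54, 83, 114, 127, 127, 126, 126, 124, 119, 97, 53, 42, 43, 43, 44]
[[480.6 118.   32. ]
 [479.9 143.1  32. ]
 [478.9 178.3  32. ]
 [478.4 195.9  32. ]
 [477.4 232.2  32. ]
 [477.  248.5  32. ]
 [476.  286.   32. ]
 [475.6 302.2  32. ]
 [474.5 344.4  32. ]]
```

{"fn": "step_arm", "kwargs": {"deltas": [{"tx":-3,"ty":1.2,"tz":-20,"spin":-0.2},{"tx":-3,"ty":1.2,"tz":-45,"spin":-0.2},{"tx":-3,"ty":1.2,"tz":-70,"spin":-0.2},{"tx":-3,"ty":1.2,"tz":-95,"spin":-0.2},{"tx":-3,"ty":1.2,"tz":-115,"spin":-0.2},{"tx":-3,"ty":1.2,"tz":-130,"spin":-0.2},{"tx":-3,"ty":1.2,"tz":-140,"spin":-0.2},{"tx":-3,"ty":1.2,"tz":-146,"spin":-0.2},{"tx":-3,"ty":1.2,"tz":-151,"spin":-0.2},{"tx":-3,"ty":1.2,"tz":-156,"spin":-0.2},{"tx":-3,"ty":1.2,"tz":-159,"spin":-0.2},{"tx":-3,"ty":1.2,"tz":-159,"spin":-0.2}]}}

```text
t: 12.98
ee_pos: [492.8, 159.3, 247.9]
orientation: [-0.013, 1.0, 0.0, 0.0]
ft_force: [-0.6, 0.4, -1.7]
width: 25.8
finger_force: 25.0
```

{"fn": "step_arm", "kwargs": {"deltas": [{"tx":0,"ty":0,"tz":-1,"spin":0},{"tx":0,"ty":0,"tz":-2,"spin":0},{"tx":0,"ty":0,"tz":-2.5,"spin":0},{"tx":0,"ty":0,"tz":-2.5,"spin":0}]}}

```text
t: 13.32
ee_pos: [492.8, 159.4, 245.6]
orientation: [-0.014, 1.0, 0.0, 0.0]
ft_force: [0.7, 0.0, -1.9]
width: 25.7
finger_force: 25.0
```

{"fn": "step_arm", "kwargs": {"deltas": [{"tx":0,"ty":0,"tz":-0.7,"spin":0},{"tx":0,"ty":0,"tz":-1.2,"spin":0},{"tx":0,"ty":0,"tz":-1.2,"spin":0}]}}

```text
t: 13.57
ee_pos: [493.0, 159.4, 245.2]
orientation: [-0.014, 1.0, 0.0, 0.001]
ft_force: [-0.1, -1.6, 8.7]
width: 26.3
finger_force: 25.0
```

{"fn": "step_arm", "kwargs": {"deltas": [{"tx":0,"ty":0,"tz":0,"spin":0},{"tx":0,"ty":0,"tz":0,"spin":0},{"tx":0,"ty":0,"tz":0,"spin":0},{"tx":0,"ty":0,"tz":0,"spin":0},{"tx":0,"ty":0,"tz":5,"spin":0},{"tx":0,"ty":0,"tz":20,"spin":0},{"tx":0,"ty":0,"tz":45,"spin":0},{"tx":0,"ty":0,"tz":75,"spin":0},{"tx":0,"ty":0,"tz":110,"spin":0},{"tx":0,"ty":0,"tz":150,"spin":0},{"tx":0,"ty":0,"tz":175,"spin":0},{"tx":0,"ty":0,"tz":175,"spin":0}], "grip": 0.45}}

```text
t: 14.57
ee_pos: [492.8, 159.5, 424.7]
orientation: [-0.014, 1.0, 0.001, 0.004]
ft_force: [0.8, -0.4, -0.5]
width: 42.8
finger_force: 0.0
```

{"fn": "step_arm", "kwargs": {"deltas": [{"tx":69,"ty":-317.5,"tz":-3,"spin":-87.6},{"tx":69,"ty":-317.5,"tz":-3,"spin":-87.6},{"tx":69,"ty":-317.5,"tz":-3,"spin":-87.6},{"tx":69,"ty":-317.5,"tz":-3,"spin":-87.6},{"tx":69,"ty":-317.5,"tz":-3,"spin":-87.6},{"tx":69,"ty":-317.5,"tz":-3,"spin":-87.6},{"tx":69,"ty":-317.5,"tz":-3,"spin":-87.6},{"tx":69,"ty":-317.5,"tz":-3,"spin":-87.6},{"tx":69,"ty":-317.5,"tz":-3,"spin":-87.6},{"tx":69,"ty":-317.5,"tz":-3,"spin":-87.6},{"tx":69,"ty":-317.5,"tz":-3,"spin":-87.6},{"tx":69,"ty":-317.5,"tz":-3,"spin":-87.6}], "grip": 0.6}}

```text
t: 15.57
ee_pos: [561.6, -158.5, 415.6]
orientation: [0.674, 0.739, -0.0, -0.001]
ft_force: [-0.3, 0.5, 0.2]
width: 56.9
finger_force: 0.0
```

{"fn": "step_arm", "kwargs": {"deltas": [{"tx":0,"ty":0,"tz":0,"spin":-1.8},{"tx":0,"ty":0,"tz":0,"spin":-1.8},{"tx":0,"ty":0,"tz":0,"spin":-1.8},{"tx":0,"ty":0,"tz":0,"spin":-1.8}]}}

```text
t: 15.9
ee_pos: [561.8, -158.1, 416.1]
orientation: [0.683, 0.731, -0.0, -0.0]
ft_force: [-0.3, 0.1, -0.6]
width: 56.9
finger_force: 0.0
```

```bash
python3 - <<'E'
from h import *
o=manip.get_obs(); x=R.from_quat(o['orientation']).as_matrix()[:,0]
print(o['ee_pos'],np.degrees(np.arctan2(x[1],x[0])))
w,W=shot('wrist','w6'); t,T=shot('top','t6')
p=cv2.resize(t[110:270,90:430],(512,241),interpolation=cv2.INTER_CUBIC); cv2.imwrite('pics/c6.png',np.vstack([w[:300],p]))
print('predicted px of A, N posts',proj(W,[[561.5,-158,142],[479.5,-174,142],[493,159,86]]))
E
```

```text
[ 561.7533853  -158.08266885  416.07049343] 93.89902372323338
predicted px of A, N posts [[ 256.80859698  200.02448833]
 [ 168.45762739  210.73633669]
 [ 197.66068391 -207.01485322]]
```

View pics/c6.png

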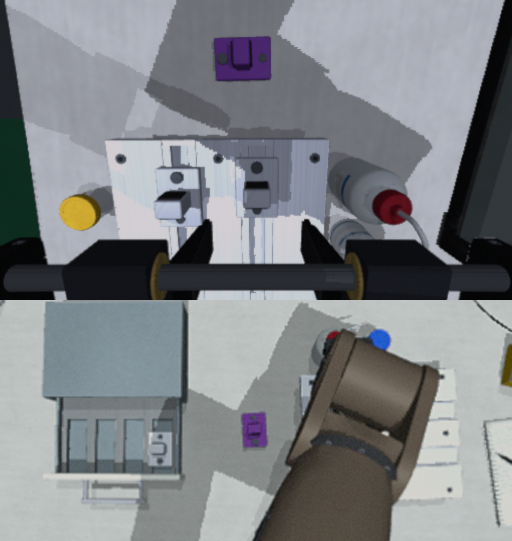

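Dog A is where predicted, at about px (257,198). The first dog stands upright in lane 4, and the near-slot dog is at about px (172,205). Continuing with dog A.

{"fn": "step_arm", "kwargs": {"deltas": [{"tx":0,"ty":0,"tz":-30,"spin":0},{"tx":0,"ty":0,"tz":-60,"spin":0},{"tx":0,"ty":0,"tz":-85,"spin":0},{"tx":0,"ty":0,"tz":-103,"spin":0},{"tx":0,"ty":0,"tz":-112,"spin":0},{"tx":0,"ty":0,"tz":-115,"spin":0},{"tx":0,"ty":0,"tz":-115,"spin":0},{"tx":0,"ty":0,"tz":-115,"spin":0}]}}

```text
t: 16.67
ee_pos: [562.0, -158.2, 302.2]
orientation: [0.683, 0.73, 0.0, 0.001]
ft_force: [-0.9, -1.5, 0.0]
width: 56.9
finger_force: 0.0
```

{"fn": "step_arm", "kwargs": {"deltas": [{"tx":0,"ty":0,"tz":0,"spin":0},{"tx":0,"ty":0,"tz":0,"spin":0},{"tx":0,"ty":0,"tz":0,"spin":0},{"tx":0,"ty":0,"tz":0,"spin":0},{"tx":0,"ty":0,"tz":0,"spin":0},{"tx":0,"ty":0,"tz":0,"spin":0}], "grip": 0}}

```text
t: 17.17
ee_pos: [561.8, -158.1, 301.5]
orientation: [0.683, 0.73, 0.0, 0.0]
ft_force: [-0.9, -0.2, 2.3]
width: 25.9
finger_force: 25.0
```

{"fn": "step_arm", "kwargs": {"deltas": [{"tx":0.5,"ty":-8,"tz":1,"spin":0},{"tx":1.4,"ty":-22,"tz":1,"spin":0},{"tx":2.7,"ty":-40,"tz":1,"spin":0},{"tx":4.1,"ty":-60,"tz":1,"spin":0},{"tx":5.5,"ty":-80,"tz":1,"spin":0},{"tx":6.9,"ty":-100,"tz":1,"spin":0},{"tx":8.3,"ty":-120,"tz":1,"spin":0},{"tx":9.6,"ty":-140,"tz":1,"spin":0},{"tx":11,"ty":-160,"tz":1,"spin":0},{"tx":12.1,"ty":-176,"tz":1,"spin":0},{"tx":12.9,"ty":-187,"tz":1,"spin":0},{"tx":13.2,"ty":-192,"tz":1,"spin":0}]}}

```text
t: 18.17
ee_pos: [574.7, -352.1, 301.9]
orientation: [0.684, 0.73, -0.0, -0.0]
ft_force: [0.3, 0.0, -2.2]
width: 25.8
finger_force: 25.0
```

{"fn": "step_arm", "kwargs": {"deltas": [{"tx":0,"ty":0,"tz":0,"spin":0},{"tx":0,"ty":0,"tz":0,"spin":0},{"tx":0,"ty":0,"tz":4,"spin":0},{"tx":0,"ty":0,"tz":14,"spin":0},{"tx":0,"ty":0,"tz":30,"spin":0},{"tx":0,"ty":0,"tz":50,"spin":0},{"tx":0,"ty":0,"tz":75,"spin":0},{"tx":0,"ty":0,"tz":95,"spin":0},{"tx":0,"ty":0,"tz":105,"spin":0},{"tx":0,"ty":0,"tz":105,"spin":0},{"tx":0,"ty":0,"tz":105,"spin":0}]}}

```text
t: 19.08
ee_pos: [574.9, -349.6, 407.4]
orientation: [0.683, 0.73, 0.0, 0.0]
ft_force: [0.2, 0.0, -2.1]
width: 26.2
finger_force: 25.0
```

{"fn": "step_arm", "kwargs": {"deltas": [{"tx":-40,"ty":300,"tz":0,"spin":44},{"tx":-40,"ty":300,"tz":0,"spin":44},{"tx":-40,"ty":300,"tz":0,"spin":44},{"tx":-40,"ty":300,"tz":0,"spin":44},{"tx":-40,"ty":300,"tz":0,"spin":44},{"tx":-40,"ty":300,"tz":0,"spin":44},{"tx":-82,"ty":564,"tz":0,"spin":87.6},{"tx":-82,"ty":564,"tz":0,"spin":87.6},{"tx":-82,"ty":564,"tz":0,"spin":87.6},{"tx":-82,"ty":564,"tz":0,"spin":87.6},{"tx":-82,"ty":564,"tz":0,"spin":87.6},{"tx":-82,"ty":564,"tz":0,"spin":87.6}]}}

```text
t: 20.08
ee_pos: [502.7, 146.7, 406.1]
orientation: [-0.001, 1.0, -0.0, -0.001]
ft_force: [0.4, 0.7, -1.7]
width: 25.9
finger_force: 25.0
```

```bash
python3 - <<'E'
from h import *
o=manip.get_obs(); x=R.from_quat(o['orientation']).as_matrix()[:,0]
print(o['ee_pos'],np.degrees(np.arctan2(x[1],x[0]))%360)
E
```

```text
[502.71054465 146.68958823 406.06847265] 180.09907246818486
```

{"fn": "step_arm", "kwargs": {"deltas": [{"tx":-10,"ty":68,"tz":0,"spin":1.4},{"tx":-10,"ty":68,"tz":0,"spin":1.4},{"tx":-10,"ty":68,"tz":0,"spin":1.4},{"tx":-10,"ty":68,"tz":0,"spin":1.4},{"tx":-10,"ty":68,"tz":0,"spin":1.4}]}}

```text
t: 20.5
ee_pos: [493.6, 212.5, 406.3]
orientation: [-0.01, 1.0, -0.0, -0.001]
ft_force: [-0.5, 0.1, -1.5]
width: 26.0
finger_force: 25.0
```

```bash
python3 - <<'E'
from h import *
o=manip.get_obs(); x=R.from_quat(o['orientation']).as_matrix()[:,0]
print(o['ee_pos'],np.degrees(np.arctan2(x[1],x[0]))%360)
E
```

```text
[493.58838554 212.51241589 406.31674138] 181.1657015598803
```

{"fn": "step_arm", "kwargs": {"deltas": [{"tx":-0.8,"ty":2,"tz":-20,"spin":0.3},{"tx":-0.8,"ty":2,"tz":-45,"spin":0.3},{"tx":-0.8,"ty":2,"tz":-70,"spin":0.3},{"tx":-0.8,"ty":2,"tz":-95,"spin":0.3},{"tx":-0.8,"ty":2,"tz":-110,"spin":0.3},{"tx":-0.8,"ty":2,"tz":-117,"spin":0.3},{"tx":-0.8,"ty":2,"tz":-120,"spin":0.3},{"tx":-0.8,"ty":2,"tz":-120,"spin":0.3},{"tx":-0.8,"ty":2,"tz":-120,"spin":0.3}]}}

```text
t: 21.25
ee_pos: [493.2, 214.4, 288.0]
orientation: [-0.012, 1.0, 0.0, 0.001]
ft_force: [0.3, -0.7, -2.1]
width: 26.3
finger_force: 25.0
```

```bash
python3 - <<'E'
from h import *
o=manip.get_obs(); x=R.from_quat(o['orientation']).as_matrix()[:,0]
print(o['ee_pos'],np.degrees(np.arctan2(x[1],x[0]))%360)
E
```

```text
[493.22357395 214.39350357 288.02195829] 181.40785854915134
```

Good. Lower the last 43 mm (to TCP z about 245), release and retreat.

{"fn": "step_arm", "kwargs": {"deltas": [{"tx":-0.3,"ty":0.2,"tz":-10,"spin":0},{"tx":-0.3,"ty":0.2,"tz":-19,"spin":0},{"tx":-0.3,"ty":0.2,"tz":-27,"spin":0},{"tx":-0.3,"ty":0.2,"tz":-34,"spin":0},{"tx":-0.3,"ty":0.2,"tz":-39,"spin":0},{"tx":-0.3,"ty":0.2,"tz":-41,"spin":0},{"tx":-0.3,"ty":0.2,"tz":-42.5,"spin":0},{"tx":-0.3,"ty":0.2,"tz":-43,"spin":0},{"tx":-0.3,"ty":0.2,"tz":-43,"spin":0},{"tx":-0.3,"ty":0.2,"tz":-43,"spin":0}]}}

```text
t: 22.08
ee_pos: [493.0, 214.8, 245.4]
orientation: [-0.013, 1.0, 0.0, 0.001]
ft_force: [-0.6, -4.6, 11.3]
width: 26.0
finger_force: 25.0
```

{"fn": "step_arm", "kwargs": {"deltas": [{"tx":0,"ty":0,"tz":0,"spin":0},{"tx":0,"ty":0,"tz":0,"spin":0},{"tx":0,"ty":0,"tz":0,"spin":0},{"tx":0,"ty":0,"tz":0,"spin":0},{"tx":0,"ty":0,"tz":5,"spin":0},{"tx":0,"ty":0,"tz":20,"spin":0},{"tx":0,"ty":0,"tz":45,"spin":0},{"tx":0,"ty":0,"tz":75,"spin":0},{"tx":0,"ty":0,"tz":110,"spin":0},{"tx":0,"ty":0,"tz":150,"spin":0},{"tx":0,"ty":0,"tz":175,"spin":0},{"tx":0,"ty":0,"tz":175,"spin":0}], "grip": 0.42}}

```text
t: 23.08
ee_pos: [492.6, 215.1, 424.8]
orientation: [-0.013, 1.0, 0.001, 0.004]
ft_force: [0.6, -0.2, -0.0]
width: 39.7
finger_force: 0.0
```

{"fn": "step_arm", "kwargs": {"deltas": [{"tx":-13,"ty":-389,"tz":-3,"spin":-87.6},{"tx":-13,"ty":-389,"tz":-3,"spin":-87.6},{"tx":-13,"ty":-389,"tz":-3,"spin":-87.6},{"tx":-13,"ty":-389,"tz":-3,"spin":-87.6},{"tx":-13,"ty":-389,"tz":-3,"spin":-87.6},{"tx":-13,"ty":-389,"tz":-3,"spin":-87.6},{"tx":-13,"ty":-389,"tz":-3,"spin":-87.6},{"tx":-13,"ty":-389,"tz":-3,"spin":-87.6},{"tx":-13,"ty":-389,"tz":-3,"spin":-87.6},{"tx":-13,"ty":-389,"tz":-3,"spin":-87.6},{"tx":-13,"ty":-389,"tz":-3,"spin":-87.6},{"tx":-13,"ty":-389,"tz":-3,"spin":-87.6}], "grip": 0.6}}

```text
t: 24.08
ee_pos: [479.3, -175.4, 415.6]
orientation: [0.676, 0.737, -0.0, -0.001]
ft_force: [0.6, 0.4, 0.1]
width: 56.9
finger_force: 0.0
```

{"fn": "step_arm", "kwargs": {"deltas": [{"tx":0,"ty":0,"tz":0,"spin":-1.8},{"tx":0,"ty":0,"tz":0,"spin":-1.8},{"tx":0,"ty":0,"tz":0,"spin":-1.8},{"tx":0,"ty":0,"tz":0,"spin":-1.8}]}}

```text
t: 24.42
ee_pos: [479.6, -173.9, 416.1]
orientation: [0.683, 0.73, -0.0, -0.0]
ft_force: [-0.1, -0.4, 0.2]
width: 57.1
finger_force: 0.0
```

```bash
python3 - <<'E'
from h import *
o=manip.get_obs(); x=R.from_quat(o['orientation']).as_matrix()[:,0]
print(o['ee_pos'],np.degrees(np.arctan2(x[1],x[0])))
w,W=shot('wrist','w7'); t,T=shot('top','t7')
p=cv2.resize(t[110:270,90:430],(512,241),interpolation=cv2.INTER_CUBIC); cv2.imwrite('pics/c7.png',np.vstack([w[:300],p]))
print('predicted px of N post',proj(W,[[479.5,-174,142]]))
E
```

```text
[ 479.55953657 -173.93641434  416.11587099] 93.80556714493746
predicted px of N post [[256.99125529 200.17524932]]
```

View pics/c7.png

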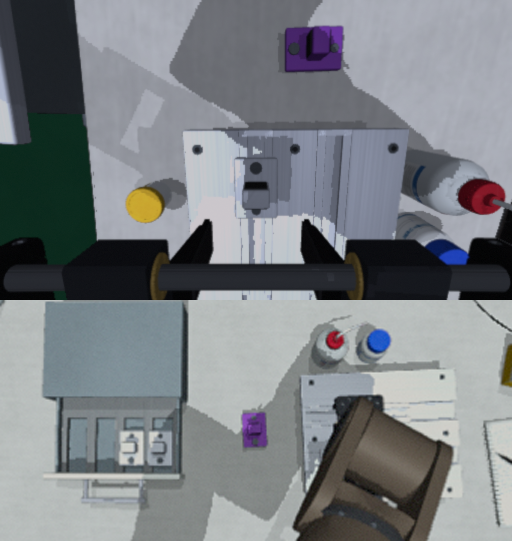

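The near-slot dog is centred at about px (257,197), and two dogs stand upright in lanes 4 and 3. Grasping and sliding this one.

{"fn": "step_arm", "kwargs": {"deltas": [{"tx":0,"ty":0,"tz":-30,"spin":0},{"tx":0,"ty":0,"tz":-60,"spin":0},{"tx":0,"ty":0,"tz":-85,"spin":0},{"tx":0,"ty":0,"tz":-103,"spin":0},{"tx":0,"ty":0,"tz":-112,"spin":0},{"tx":0,"ty":0,"tz":-115,"spin":0},{"tx":0,"ty":0,"tz":-115,"spin":0},{"tx":0,"ty":0,"tz":-115,"spin":0}]}}

```text
t: 25.18
ee_pos: [479.8, -174.1, 302.2]
orientation: [0.684, 0.73, 0.0, 0.001]
ft_force: [0.3, 0.6, -0.4]
width: 56.7
finger_force: 0.0
```

{"fn": "step_arm", "kwargs": {"deltas": [{"tx":0,"ty":0,"tz":0,"spin":0},{"tx":0,"ty":0,"tz":0,"spin":0},{"tx":0,"ty":0,"tz":0,"spin":0},{"tx":0,"ty":0,"tz":0,"spin":0},{"tx":0,"ty":0,"tz":0,"spin":0},{"tx":0,"ty":0,"tz":0,"spin":0}], "grip": 0}}

```text
t: 25.68
ee_pos: [479.6, -174.1, 301.5]
orientation: [0.684, 0.73, 0.0, 0.0]
ft_force: [-0.6, -0.3, 2.0]
width: 26.0
finger_force: 25.0
```

{"fn": "step_arm", "kwargs": {"deltas": [{"tx":0.5,"ty":-8,"tz":1,"spin":0},{"tx":1.4,"ty":-22,"tz":1,"spin":0},{"tx":2.7,"ty":-40,"tz":1,"spin":0},{"tx":4.1,"ty":-60,"tz":1,"spin":0},{"tx":5.5,"ty":-80,"tz":1,"spin":0},{"tx":6.9,"ty":-100,"tz":1,"spin":0},{"tx":8.3,"ty":-120,"tz":1,"spin":0},{"tx":9.6,"ty":-140,"tz":1,"spin":0},{"tx":10.9,"ty":-158,"tz":1,"spin":0},{"tx":11.8,"ty":-172,"tz":1,"spin":0},{"tx":12.4,"ty":-180,"tz":1,"spin":0},{"tx":12.5,"ty":-182,"tz":1,"spin":0}]}}

```text
t: 26.68
ee_pos: [491.8, -357.7, 302.0]
orientation: [0.684, 0.729, 0.0, 0.0]
ft_force: [0.4, 1.0, -2.1]
width: 25.8
finger_force: 25.0
```

{"fn": "step_arm", "kwargs": {"deltas": [{"tx":0,"ty":0,"tz":0,"spin":0},{"tx":0,"ty":0,"tz":0,"spin":0},{"tx":0,"ty":0,"tz":4,"spin":0},{"tx":0,"ty":0,"tz":14,"spin":0},{"tx":0,"ty":0,"tz":30,"spin":0},{"tx":0,"ty":0,"tz":50,"spin":0},{"tx":0,"ty":0,"tz":75,"spin":0},{"tx":0,"ty":0,"tz":95,"spin":0},{"tx":0,"ty":0,"tz":105,"spin":0},{"tx":0,"ty":0,"tz":105,"spin":0},{"tx":0,"ty":0,"tz":105,"spin":0}]}}

```text
t: 27.6
ee_pos: [492.0, -355.6, 407.4]
orientation: [0.684, 0.73, 0.0, 0.0]
ft_force: [-0.2, -0.0, -2.0]
width: 25.6
finger_force: 25.0
```

{"fn": "step_arm", "kwargs": {"deltas": [{"tx":0,"ty":350,"tz":0,"spin":60},{"tx":0,"ty":350,"tz":0,"spin":60},{"tx":0,"ty":350,"tz":0,"spin":60},{"tx":0,"ty":350,"tz":0,"spin":60},{"tx":0,"ty":350,"tz":0,"spin":60},{"tx":0,"ty":350,"tz":0,"spin":60},{"tx":0,"ty":350,"tz":0,"spin":60},{"tx":0,"ty":350,"tz":0,"spin":60},{"tx":0,"ty":350,"tz":0,"spin":60},{"tx":0,"ty":350,"tz":0,"spin":60},{"tx":0,"ty":350,"tz":0,"spin":60}]}}

```text
t: 28.52
ee_pos: [492.0, -5.3, 406.3]
orientation: [0.227, 0.974, -0.0, -0.001]
ft_force: [0.1, -1.1, -1.8]
width: 25.6
finger_force: 25.0
```

```bash
python3 - <<'E'
from h import *
o=manip.get_obs(); x=R.from_quat(o['orientation']).as_matrix()[:,0]
print(o['ee_pos'],np.degrees(np.arctan2(x[1],x[0]))%360)
E
```

```text
[491.96933565  -5.25506512 406.3150026 ] 153.77927905830347
```

{"fn": "step_arm", "kwargs": {"deltas": [{"tx":0.5,"ty":275,"tz":0,"spin":27.7},{"tx":0.5,"ty":275,"tz":0,"spin":27.7},{"tx":0.5,"ty":275,"tz":0,"spin":27.7},{"tx":0.5,"ty":275,"tz":0,"spin":27.7},{"tx":0.5,"ty":275,"tz":0,"spin":27.7},{"tx":0.5,"ty":275,"tz":0,"spin":27.7},{"tx":0.5,"ty":275,"tz":0,"spin":27.7},{"tx":0.5,"ty":275,"tz":0,"spin":27.7},{"tx":0.5,"ty":275,"tz":0,"spin":27.7},{"tx":0.5,"ty":275,"tz":0,"spin":27.7}]}}

```text
t: 29.35
ee_pos: [493.0, 267.7, 406.5]
orientation: [-0.011, 1.0, -0.0, -0.001]
ft_force: [0.4, -0.7, -1.5]
width: 25.8
finger_force: 25.0
```

```bash
python3 - <<'E'
from h import *
o=manip.get_obs(); x=R.from_quat(o['orientation']).as_matrix()[:,0]
print(o['ee_pos'],np.degrees(np.arctan2(x[1],x[0]))%360)
w,W=shot('wrist','w8')
E
```

```text
[493.04979089 267.67901328 406.54818614] 181.30520195624837
```

View pics/w8.png

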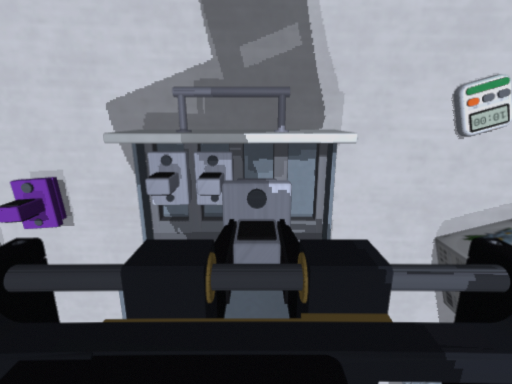

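Dogs stand square in lanes 4 and 3, at px (168,180) and (213,180). The held dog is over the empty lane 2, whose columns run from about 244 to 274. Lowering.

{"fn": "step_arm", "kwargs": {"deltas": [{"tx":-0.3,"ty":2,"tz":-20,"spin":0.2},{"tx":-0.3,"ty":2,"tz":-45,"spin":0.2},{"tx":-0.3,"ty":2,"tz":-70,"spin":0.2},{"tx":-0.3,"ty":2,"tz":-95,"spin":0.2},{"tx":-0.3,"ty":2,"tz":-110,"spin":0.2},{"tx":-0.3,"ty":2,"tz":-117,"spin":0.2},{"tx":-0.3,"ty":2,"tz":-120,"spin":0.2},{"tx":-0.3,"ty":2,"tz":-120,"spin":0.2},{"tx":-0.3,"ty":2,"tz":-120,"spin":0.2}]}}

```text
t: 30.15
ee_pos: [492.7, 270.5, 288.2]
orientation: [-0.014, 1.0, 0.0, 0.001]
ft_force: [-0.2, 0.8, -1.3]
width: 26.0
finger_force: 25.0
```

{"fn": "step_arm", "kwargs": {"deltas": [{"tx":0,"ty":0,"tz":-10,"spin":0},{"tx":0,"ty":0,"tz":-19,"spin":0},{"tx":0,"ty":0,"tz":-27,"spin":0},{"tx":0,"ty":0,"tz":-34,"spin":0},{"tx":0,"ty":0,"tz":-38,"spin":0},{"tx":0,"ty":0,"tz":-40,"spin":0},{"tx":0,"ty":0,"tz":-41,"spin":0},{"tx":0,"ty":0,"tz":-41.5,"spin":0},{"tx":0,"ty":0,"tz":-42,"spin":0},{"tx":0,"ty":0,"tz":-42,"spin":0}]}}

```text
t: 30.98
ee_pos: [492.3, 271.0, 245.5]
orientation: [-0.014, 1.0, 0.0, 0.0]
ft_force: [-1.1, -0.9, -2.4]
width: 26.0
finger_force: 25.0
```

{"fn": "step_arm", "kwargs": {"deltas": [{"tx":0,"ty":0,"tz":-0.7,"spin":0},{"tx":0,"ty":0,"tz":-1.2,"spin":0},{"tx":0,"ty":0,"tz":-1.2,"spin":0}]}}

```text
t: 31.23
ee_pos: [492.6, 270.9, 245.4]
orientation: [-0.014, 1.0, 0.0, 0.001]
ft_force: [-0.3, -2.6, 10.9]
width: 25.8
finger_force: 25.0
```

{"fn": "step_arm", "kwargs": {"deltas": [{"tx":0,"ty":0,"tz":0,"spin":0},{"tx":0,"ty":0,"tz":0,"spin":0},{"tx":0,"ty":0,"tz":0,"spin":0},{"tx":0,"ty":0,"tz":0,"spin":0},{"tx":0,"ty":0,"tz":5,"spin":0},{"tx":0,"ty":0,"tz":20,"spin":0},{"tx":0,"ty":0,"tz":45,"spin":0},{"tx":0,"ty":0,"tz":75,"spin":0},{"tx":0,"ty":0,"tz":110,"spin":0},{"tx":0,"ty":0,"tz":150,"spin":0},{"tx":0,"ty":0,"tz":185,"spin":0},{"tx":0,"ty":0,"tz":185,"spin":0}], "grip": 0.42}}

```text
t: 32.23
ee_pos: [492.3, 271.1, 436.1]
orientation: [-0.014, 1.0, 0.002, 0.005]
ft_force: [0.8, -0.6, 0.1]
width: 39.8
finger_force: 0.0
```

{"fn": "step_arm", "kwargs": {"deltas": [{"tx":-90,"ty":-32,"tz":0,"spin":-90},{"tx":-90,"ty":-32,"tz":0,"spin":-90},{"tx":-90,"ty":-32,"tz":0,"spin":-90},{"tx":-90,"ty":-32,"tz":0,"spin":-90},{"tx":-90,"ty":-32,"tz":0,"spin":-90},{"tx":-90,"ty":-32,"tz":0,"spin":-90},{"tx":-90,"ty":-32,"tz":0,"spin":-90},{"tx":-90,"ty":-32,"tz":0,"spin":-90},{"tx":-90,"ty":-32,"tz":0,"spin":-90},{"tx":-90,"ty":-32,"tz":0,"spin":-90},{"tx":-90,"ty":-32,"tz":0,"spin":-90},{"tx":-90,"ty":-32,"tz":0,"spin":-90}]}}

```text
t: 33.23
ee_pos: [402.2, 238.9, 429.1]
orientation: [0.674, 0.739, 0.0, 0.0]
ft_force: [0.2, 0.2, -0.1]
width: 39.8
finger_force: 0.0
```

{"fn": "step_arm", "kwargs": {"deltas": [{"tx":0,"ty":0,"tz":0,"spin":-4},{"tx":0,"ty":0,"tz":0,"spin":-4},{"tx":0,"ty":0,"tz":0,"spin":-4},{"tx":0,"ty":0,"tz":0,"spin":-4}]}}

```text
t: 33.57
ee_pos: [402.2, 238.9, 429.1]
orientation: [0.696, 0.718, 0.0, 0.0]
ft_force: [-0.1, -0.2, 0.2]
width: 39.9
finger_force: 0.0
```

```bash
python3 - <<'E'
from h import *
o=manip.get_obs(); x=R.from_quat(o['orientation']).as_matrix()[:,0]
print(o['ee_pos'],np.degrees(np.arctan2(x[1],x[0]))%360)
w,W=shot('wrist','w9'); t,T=shot('top','t9')
p=cv2.resize(t[110:270,90:430],(512,241),interpolation=cv2.INTER_CUBIC); cv2.imwrite('pics/c9.png',np.vstack([w[:300],p]))
E
```

```text
[402.2249257  238.91422962 429.10434251] 91.80403884068586
```

View pics/c9.png

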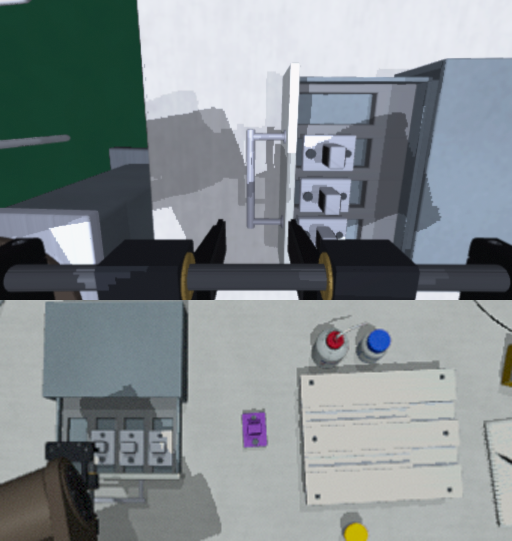

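The shaker is empty and all three dogs stand in lanes 2, 3 and 4; the handle is at wrist px (251,180). Next I'll pinch the handle and push the drawer shut.

{"fn": "step_arm", "kwargs": {"deltas": [{"tx":-10,"ty":0,"tz":-30,"spin":-0.3},{"tx":-10,"ty":0,"tz":-60,"spin":-0.3},{"tx":-10,"ty":0,"tz":-90,"spin":-0.3},{"tx":-10,"ty":0,"tz":-120,"spin":-0.3},{"tx":-10,"ty":0,"tz":-145,"spin":-0.3},{"tx":-10,"ty":0,"tz":-165,"spin":-0.3},{"tx":-10,"ty":0,"tz":-177,"spin":-0.3},{"tx":-10,"ty":0,"tz":-181,"spin":-0.3},{"tx":-10,"ty":0,"tz":-181,"spin":-0.3},{"tx":-10,"ty":0,"tz":-181,"spin":-0.3}], "grip": 0.38}}

```text
t: 34.5
ee_pos: [392.5, 239.0, 248.5]
orientation: [0.699, 0.716, 0.0, 0.0]
ft_force: [0.3, 0.6, -0.1]
width: 36.2
finger_force: 0.0
```

{"fn": "step_arm", "kwargs": {"deltas": [{"tx":0,"ty":0,"tz":0,"spin":0},{"tx":0,"ty":0,"tz":0,"spin":0},{"tx":0,"ty":0,"tz":0,"spin":0},{"tx":0,"ty":0,"tz":0,"spin":0},{"tx":0,"ty":0,"tz":0,"spin":0},{"tx":0,"ty":0,"tz":0,"spin":0}], "grip": 0, "grip_force": 20}}

```text
t: 35.0
ee_pos: [392.5, 239.0, 248.5]
orientation: [0.699, 0.715, 0.001, 0.0]
ft_force: [0.3, -1.6, 6.0]
width: 9.3
finger_force: 20.0
```

{"fn": "step_arm", "kwargs": {"deltas": [{"tx":2,"ty":0,"tz":0,"spin":0},{"tx":6,"ty":0.1,"tz":0,"spin":0},{"tx":12,"ty":0.3,"tz":0,"spin":0},{"tx":19,"ty":0.5,"tz":0,"spin":0},{"tx":27,"ty":0.7,"tz":0,"spin":0},{"tx":35,"ty":0.9,"tz":0,"spin":0},{"tx":43,"ty":1.1,"tz":0,"spin":0},{"tx":51,"ty":1.3,"tz":0,"spin":0},{"tx":59,"ty":1.5,"tz":0,"spin":0},{"tx":65,"ty":1.7,"tz":0,"spin":0},{"tx":69,"ty":1.8,"tz":0,"spin":0},{"tx":70,"ty":1.9,"tz":0,"spin":0}]}}

```text
t: 36.0
ee_pos: [462.8, 240.8, 248.5]
orientation: [0.699, 0.715, 0.0, 0.0]
ft_force: [-1.4, -1.5, 8.4]
width: 9.2
finger_force: 20.0
```

{"fn": "step_arm", "kwargs": {"deltas": [{"tx":2,"ty":0,"tz":0,"spin":0},{"tx":6,"ty":0.1,"tz":0,"spin":0},{"tx":12,"ty":0.3,"tz":0,"spin":0},{"tx":19,"ty":0.5,"tz":0,"spin":0},{"tx":27,"ty":0.7,"tz":0,"spin":0},{"tx":35,"ty":0.9,"tz":0,"spin":0},{"tx":43,"ty":1.1,"tz":0,"spin":0},{"tx":51,"ty":1.3,"tz":0,"spin":0},{"tx":58,"ty":1.5,"tz":0,"spin":0},{"tx":63,"ty":1.7,"tz":0,"spin":0},{"tx":66,"ty":1.8,"tz":0,"spin":0},{"tx":68,"ty":1.9,"tz":0,"spin":0}]}}

```text
t: 37.0
ee_pos: [530.6, 242.5, 248.5]
orientation: [0.699, 0.715, -0.0, 0.0]
ft_force: [-1.4, -3.6, 8.2]
width: 9.4
finger_force: 20.0
```

{"fn": "step_arm", "kwargs": {"deltas": [{"tx":1,"ty":0,"tz":0,"spin":0},{"tx":2,"ty":0,"tz":0,"spin":0},{"tx":3,"ty":0,"tz":0,"spin":0},{"tx":4,"ty":0,"tz":0,"spin":0},{"tx":4,"ty":0,"tz":0,"spin":0}]}}

```text
t: 37.42
ee_pos: [533.3, 242.6, 248.5]
orientation: [0.699, 0.715, -0.001, -0.001]
ft_force: [-8.7, -1.4, 11.3]
width: 9.4
finger_force: 20.0
```

{"fn": "step_arm", "kwargs": {"deltas": [{"tx":1,"ty":0,"tz":0,"spin":0},{"tx":2,"ty":0,"tz":0,"spin":0},{"tx":2,"ty":0,"tz":0,"spin":0}]}}

```text
t: 37.67
ee_pos: [534.2, 242.8, 248.4]
orientation: [0.699, 0.715, -0.003, -0.002]
ft_force: [-17.6, -0.0, 16.5]
width: 9.3
finger_force: 20.0
```

{"fn": "step_arm", "kwargs": {"deltas": [{"tx":0,"ty":0,"tz":0,"spin":0},{"tx":0,"ty":0,"tz":0,"spin":0},{"tx":0,"ty":0,"tz":0,"spin":0},{"tx":0,"ty":0,"tz":0,"spin":0},{"tx":-2,"ty":0,"tz":15,"spin":0},{"tx":-2,"ty":0,"tz":40,"spin":0},{"tx":-2,"ty":0,"tz":70,"spin":0},{"tx":-2,"ty":0,"tz":100,"spin":0},{"tx":-2,"ty":0,"tz":130,"spin":0},{"tx":-2,"ty":0,"tz":160,"spin":0},{"tx":-2,"ty":0,"tz":172,"spin":0},{"tx":-2,"ty":0,"tz":172,"spin":0}], "grip": 0.36}}

```text
t: 38.67
ee_pos: [534.4, 242.7, 423.2]
orientation: [0.699, 0.715, 0.002, 0.001]
ft_force: [-0.0, 0.1, -0.1]
width: 34.2
finger_force: 0.0
```

```bash
python3 - <<'E'
from h import *
w,W=shot('wrist','w10'); t,T=shot('top','t10')
p=cv2.resize(t[90:290,60:430],(512,277),interpolation=cv2.INTER_CUBIC); cv2.imwrite('pics/c10.png',np.vstack([w[:300],p]))
print(manip.get_obs()['ee_pos'])
E
```

```text
[534.15746263 242.6175485  419.56948771]
```

View pics/c10.png

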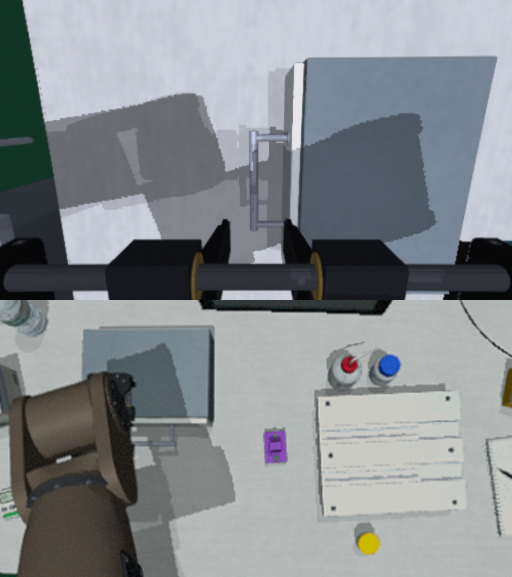

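The drawer is shut, with the handle at wrist px (253,180). The shaker is empty and the bottles, cup and purple look-alike have not moved.

```bash
python3 -c "
from workcell import manip
print(manip.hand_in())"
```

```text
the job is handed in; nothing more can be done
None
```

The job is handed in: all three clamp dogs present stand upright in drawer lanes 2, 3 and 4, the drawer is pushed shut to its stop, and the bottles, cup and purple look-alike were left alone.

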